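# Pack the gluing cauls into their tilted caddy

### The job

Put the two loose maple gluing cauls away in the tilted wooden caddy so that both lie fully home: the L-shaped elbow flat on the caddy floor with its tall heel against the end wall away from the raised step, and the saddle block, base down and level with the caddy, on top of the elbow's foot and the step. They only fit if the elbow goes in first. Set them in rather than dropping them, and leave the jar, brush and hammer where they are.

Things in the scene. Friction and masses are not known exactly. Their poses are not given: they have to be found in the camera images.
- tray_floor (a point): Caddy: dark wooden open box, fixed, tilted 28 deg, opening up and to the robot's right (about -y). Point: centre of its inner floor, 80 mm above the table. z: its tilted normal, out of the opening; y along its length, towards the robot; x up the slope. Inside x -27..+27, y -63..+63 mm; walls 8 mm thick, 42 mm high. A fixed step 24 mm high fills y +29..+63, full width. It stands on a 150 x 190 x 18 mm board.
- elbow_heel (a point): Elbow: loose pale maple L, 0.15 kg, 48 mm wide (x), 86 long (y), 80 tall; foot 25 mm thick, upright heel 38 mm long at its -y end. Starts foot down. Point: middle of the heel, 40 mm up, 19 mm from the -y end; y points along the foot away from the heel. Hold the heel across its 48 mm width. Home: axes as the caddy's, point at caddy (0, -41, 40) mm, 3 mm play each way.
- elbow_foot (a point): Point in the elbow's foot, half-way up its thickness (12.5 mm above the underside), 57 mm along +y from the heel point, 10 mm from the foot's free end. Same axes.
- saddle_center (a point): Saddle: loose pale maple upside-down T, 0.13 kg, 48 mm wide (x); base 78 long (y), 30 thick; on its middle an upright 40 mm long, total height 55. Starts base down. Point: its centre, 27.5 mm up. Same either way round. Hold the upright across 48 mm. Home: on elbow foot (25 mm) and step, between heel and +y end wall, point at caddy (0, 19.5, 52.5) mm, 2 to 5 mm play along y.
- saddle_base (a point): Point in the middle of the saddle's base, half-way up the base (15 mm above the underside), 12.5 mm below the saddle's centre. Same axes.
- jar: Bystander: amber glass jar with dark lid, 64 mm diameter, 85 mm tall, standing; origin at its underside. Leave it.
- brush: Bystander: brush lying on the table; origin under its middle. Leave it.
- hammer: Bystander: hammer lying on the table beyond the caddy; origin under its middle. Leave it.
Things that resemble listed ones, but are neither listed nor needed, are in the scene too. What is shaped like the part that bears elbow_heel but turquoise or yellow is not meant.

How it is judged:
By the outcome, as a careful person would: the job done as asked, in the order asked, and still so for the second after the job is handed in, with the robot touching nothing.
It also fails if it takes over 72 s, if anything falls off the work surface, if the arm or the gripper's body presses on something with over 40 N, if the wrist force passes 120 N, or if a joint passes its speed limit or range.

### The arm

A 7-joint arm with a two-finger parallel gripper is mounted at the origin on the work surface. World frame = base frame: x ahead of the robot, y to its left, z up, the work surface at z = 0. Lengths are in m, angles in rad, forces in N, time in s.
With the tool pointing down it reaches from about 0.4 to 0.85 m from the base axis. Payload 4.5 kg.
Tool frame: the origin (TCP) lies at the very end of the fingers, on their centre line; the grasp point (between the pads) lies 19 mm behind it (r.pinch_z is the distance from the TCP to the grasp point, in m); z points along the fingers, y is the line along which they close (so a half turn about z gives the same grasp; the last joint's range is limited). The gripper opens to 88 mm and grips with 3 to 60 N. Pads are 18 mm wide; open, the fingers measure 123 mm over their backs; the gripper's body (75 mm by 187 mm) begins 45 mm behind the grasp point.
Start: joints at [1.203, 0.689, -0.195, 1.565, 0.157, 0.902, -0.215], TCP at [0.244, -0.575, 0.239] pointing down, gripper open.
Joint ranges: [-3.01, 3.01], [-0.46, 2.08], [-1.47, 1.51], [0.13, 2.56], [-1, 4.14], [0.04, 2.09], [-2.66, 2.66]. Speed limits (rad/s): [2.57, 2.57, 3.14, 3.14, 3.14, 3.14, 3.14].

### API

Orientations are given as a unit quaternion [x, y, z, w].
In Python, from plant import r, cams gives the robot as it stands.
- The arm moves only by the shell command python3 -m pendant 'ROWS' [FORCE]. ROWS is JSON, a list of rows, each a list of 3 entries, a list of its own where there are three numbers: the closure, from -1 (fully open) to 1 (shut), then the shift along the tool's x, y, z in mm, then the turn, a rotation vector about the tool's x, y, z in degrees. A call has 1 to 8 rows; each row shifts and turns the commanded pose from where the row before left it, along the tool's axes as they then stand; what a row does not reach is not made up. A row lasts 1/8 s, in which the tool goes at most 62.5 mm and 10.7 degrees, less where a joint would pass 70% of its speed; a pose out of reach is approached as far as the arm can. A call with a gripper value outside its range is refused whole. The fingers move at their own pace and stop on an object; FORCE is the grip in N (left out, the last holds). Time passes only in rows, so rows that do not move let the fingers close. It gives the time, the measured TCP pose, the force, the opening and the grip force at its end, in the units of the state.
- r.get_state(): the state, without advancing time (a new reading comes with each control period).
- cams.snapshot(name): name is "side" or "top" or "wrist"; returns a dict with "img" (480x640x3 uint8, red, green, blue), "camera_matrix" (3x3 intrinsics, pixels), "camera_from_world" (4x4, takes a point from world to camera coordinates); the wrist camera has in their place "tool_from_camera" (4x4, takes a point from camera to tool coordinates, whose origin is the TCP and whose axes are the flange's). Camera axes: x right, y up, looking along -z (the intrinsics and any distortion apply to the point x, -y, -z); pixel columns grow to the right and rows downward; lengths in m; the calibration is good to about 2 mm. A picture is of the moment at which its call begins: read the wrist's pose just before it. There is no depth.
- r.finish_job(): hands the job in; it is judged then, once.
The state is a dict: "clock": time; "q": joint angles; "qd": joint speeds; "joint_torque": joint torques, N m; "tool_pos": TCP position; "eef_rot": TCP orientation; "contact_force": force on the tool from outside, world axes, zero at the start; "moment": the same for the moment, N m; "opening": opening from 0.0 (shut) to 1.0 (fully open); "finger_force": force on a finger pad.
Only numpy, scipy, OpenCV 4.12 (cv2) and the standard library are available. Lean on these libraries where they do the work, as an engineer would, in place of code of your own. Each camera call takes 0.05 s, during which the arm holds its last target. There are 200 camera calls.

## Working session

There is one attempt and no reset: what is moved stays moved. The work goes in short steps, Python scripts to look and compute and a shell command to move; the robot and the scene stay as the last step left them, time stands still between calls to the robot, and variables do not carry over. Pictures are saved under pics/ and viewed, at most 10 in all, crops included, and the job is handed in when it is done.

```bash
mkdir -p pics; ls; python3 - <<'E'
from plant import r,cams
import cv2,numpy as np
s=r.get_state();print(s['clock'],s['tool_pos'],s['eef_rot'],s['opening'],r.pinch_z)
for n in("side","top"):
    c=cams.snapshot(n);cv2.imwrite(f"pics/{n}0.png",c["img"][:,:,::-1]);print(n,c["camera_matrix"].tolist(),np.round(c["camera_from_world"],4).tolist(),[k for k in c])
E
```

```text
pics
0.0 [ 0.24410072 -0.5746639   0.23791021] [ 9.79879072e-01  1.99589894e-01 -2.70703465e-04 -8.97603272e-04] 1.001107065039904 0.0187
side [[537.4010968961032, 0.0, 314.13532377425685], [0.0, 537.4010968961032, 237.74304324730073], [0.0, 0.0, 1.0]] [[-0.9995, -0.0291, -0.0115, 0.5666], [0.0047, -0.502, 0.8649, -0.0298], [-0.0309, 0.8644, 0.5019, -1.4386], [0.0, 0.0, 0.0, 1.0]] ['img', 'camera_matrix', 'camera_from_world']
top [[452.4721928060288, 0.0, 316.003956266644], [0.0, 452.4721928060288, 237.70492749345678], [0.0, 0.0, 1.0]] [[0.0202, -0.9995, 0.026, 0.0073], [0.9961, 0.0224, 0.0856, -0.572], [-0.0862, 0.0242, 0.996, -1.1864], [0.0, 0.0, 0.0, 1.0]] ['img', 'camera_matrix', 'camera_from_world']
```

View pics/top0.png

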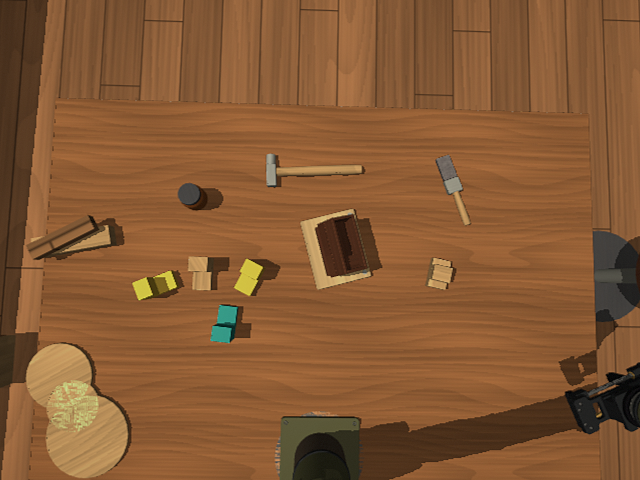

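View pics/side0.png

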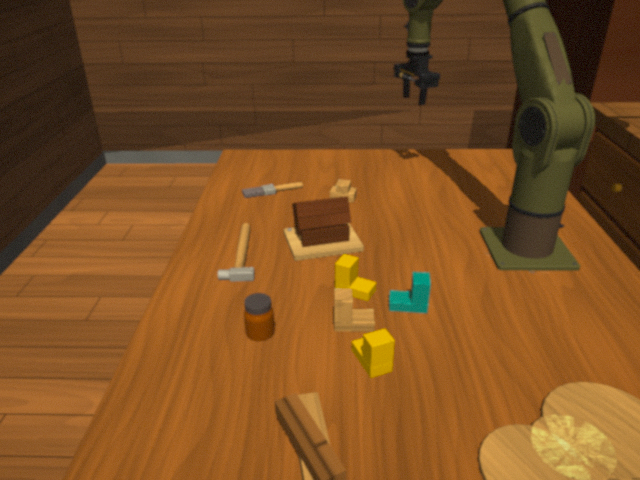

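The top view shows the maple elbow at about (200,273), the saddle at (440,273) and the caddy at (342,247). The yellow and turquoise elbows are decoys. Next I'll enlarge these areas.

```bash
python3 - <<'E'
import cv2,numpy as np
t=cv2.imread("pics/top0.png");s=cv2.imread("pics/side0.png")
f=lambda im,x,y,w,h,W,H:cv2.resize(im[y:y+h,x:x+w],(W,H),interpolation=cv2.INTER_CUBIC)
o=np.zeros((600,800,3),np.uint8)
o[:300,:300]=f(t,180,245,50,50,300,300)    #6x
o[:300,300:600]=f(t,415,250,50,50,300,300) #6x
o[:200,600:800]=f(s,325,170,40,40,200,200) #5x
o[300:600,:400]=f(t,290,200,100,75,400,300)  #4x
o[300:600,400:800]=f(s,280,185,100,75,400,300) #4x
cv2.imwrite("pics/crop0.png",o)
E
```

```text
(no output)
```

View pics/crop0.png

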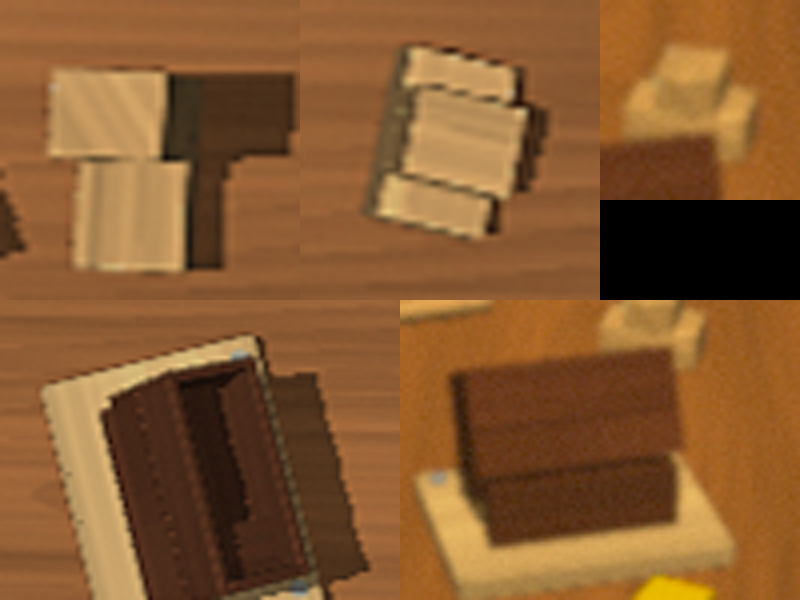

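The crops show the elbow's heel on the far side with its foot towards the robot, almost square to the world axes. The saddle is turned about 12 degrees. The caddy's board has its far corners at about (300.5,221) and (354,209) in the top view.

```bash
cat > h.py <<'E'
import numpy as np,cv2
from scipy.spatial.transform import Rotation as R
def plane(cam,uv,z):
    "rays from a fixed camera dict through pixels onto world height z"
    T=cam["camera_from_world"];uv=np.atleast_2d(np.float64(uv))
    p=cv2.undistortPoints(uv[:,None],cam["camera_matrix"],None)[:,0]
    d=np.c_[p[:,0],-p[:,1],-np.ones(len(p))]@T[:3,:3]
    c=-T[:3,:3].T@T[:3,3]
    return c+d*((z-c[2])/d[:,2])[:,None]
def wrist(cams,r):
    "wrist snapshot with camera_from_world filled in"
    s=r.get_state();c=cams.snapshot("wrist")
    W=np.eye(4);W[:3,:3]=R.from_quat(s["eef_rot"]).as_matrix();W[:3,3]=s["tool_pos"]
    c=dict(c);c["camera_from_world"]=np.linalg.inv(W@c["tool_from_camera"]);return c
def proj(cam,P):
    q=np.c_[P,np.ones(len(P))]@cam["camera_from_world"].T
    q=q[:,:3]*[1,-1,-1];q=q@cam["camera_matrix"].T;return q[:,:2]/q[:,2:]
def yaw(a,b): d=b-a;return np.degrees(np.arctan2(d[1],d[0]))
E
python3 - <<'E'
from plant import r,cams
from h import *
np.set_printoptions(precision=4,suppress=True)
c=cams.snapshot("top")
e=plane(c,[(188,256.7),(207.5,257),(207,271.2),(188.3,271.2)],.08);print("heel",e,e.mean(0))
f=plane(c,[(193,271.7),(211.3,272),(211,290),(192.5,290)],.025);print("foot",f,f.mean(0))
q=[(115,88),(227,108),(213,197),(105,170)];s=plane(c,np.array(q)/6+[415,250],.055);print("sad",s,s.mean(0))
b=plane(c,[(300.5,221.2),(354.2,209.2),(371,274),(318,289)],.018);print("board",b,b.mean(0))
print([np.linalg.norm(b[i]-b[i-1]) for i in range(4)],[yaw(b[i],b[i-1]) for i in range(4)])
print([yaw(s[i],s[i-1]) for i in range(4)])
w=wrist(cams,r);print(w["tool_from_camera"],w["camera_matrix"],w.keys())
print(R.from_quat(r.get_state()["eef_rot"]).as_matrix())
E
```

```text
heel [[0.5115 0.3432 0.08  ]
 [0.5118 0.2942 0.08  ]
 [0.476  0.294  0.08  ]
 [0.475  0.3408 0.08  ]] [0.4936 0.318  0.08  ]
foot [[0.4743 0.3424 0.025 ]
 [0.4745 0.2943 0.025 ]
 [0.4273 0.2932 0.025 ]
 [0.4263 0.3416 0.025 ]] [0.4506 0.3179 0.025 ]
sad [[ 0.5053 -0.2899  0.055 ]
 [ 0.4976 -0.339   0.055 ]
 [ 0.4589 -0.3327  0.055 ]
 [ 0.4697 -0.2855  0.055 ]] [ 0.4829 -0.3118  0.055 ]
board [[ 0.616   0.0621  0.018 ]
 [ 0.6521 -0.0826  0.018 ]
 [ 0.478  -0.13    0.018 ]
 [ 0.4352  0.0113  0.018 ]] [ 0.5453 -0.0348  0.018 ]
[np.float64(0.18777296193774817), np.float64(0.14915581043121706), np.float64(0.18052701681362962), np.float64(0.14762872656017417)] [np.float64(-164.29994972467412), np.float64(104.0290961660748), np.float64(15.226449528205817), np.float64(-73.17327901321546)]
[np.float64(172.88063964236792), np.float64(81.11856458502393), np.float64(-9.322790580853342), np.float64(-102.80710362683828)]
[[ 0.0001  0.9647  0.2633  0.0669]
 [ 1.      0.0002 -0.0011 -0.    ]
 [-0.0012  0.2633 -0.9647 -0.1449]
 [ 0.      0.      0.      1.    ]] [[349.2166   0.     326.2937]
 [  0.     349.2166 239.4265]
 [  0.       0.       1.    ]] dict_keys(['img', 'camera_matrix', 'tool_from_camera', 'camera_from_world'])
[[ 0.9203  0.3911 -0.0005]
 [ 0.3911 -0.9203  0.001 ]
 [-0.0001 -0.0011 -1.    ]]
```

```bash
python3 -m pendant '[[-1,[40,-25,-4],[0,0,0]],[-1,[52,-32,-4],[0,0,0]],[-1,[52,-32,-4],[0,0,0]],[-1,[52,-32,-4],[0,0,0]],[-1,[52,-32,-4],[0,0,0]],[-1,[52,-32,-4],[0,0,0]],[-1,[52,-32,0],[0,0,0]],[-1,[52,-32,0],[0,0,0]]]'
python3 -m pendant '[[-1,[50,-35,0],[0,0,7.7]],[-1,[20,0,0],[9.3,0,0]],[-1,[0,0,0],[9.3,0,0]],[-1,[0,0,0],[9.4,0,0]],[-1,[0,0,0],[0,0,0]],[-1,[0,0,0],[0,0,0]]]'
python3 - <<'E'
from plant import r,cams
from h import *
s=r.get_state();w=wrist(cams,r);cv2.imwrite("pics/w1.png",w["img"][:,:,::-1])
print(s["clock"],s["tool_pos"],R.from_quat(s["eef_rot"]).as_matrix().round(4).tolist(),s["q"])
E
```

```text
clock: 1.2
tool_pos: [0.5198, -0.1864, 0.2628]
eef_rot: [0.98, 0.199, 0.0, 0.0]
contact_force: [-0.0, -0.7, 0.0]
opening: 1.0
finger_force: 0.0
clock: 1.95
tool_pos: [0.5704, -0.1296, 0.263]
eef_rot: [0.962, 0.13, -0.032, -0.239]
contact_force: [0.3, 0.3, -0.3]
opening: 1.0
finger_force: 0.0
1.95 [ 0.57043241 -0.1296329   0.26302178] [[0.9641, 0.2349, -0.1242], [0.2657, -0.8517, 0.4517], [0.0003, -0.4685, -0.8835]] [ 0.5202612   0.77841705 -0.32237775  1.42257801 -0.20492681  1.22806018
 -0.94939217]
```

View pics/w1.png

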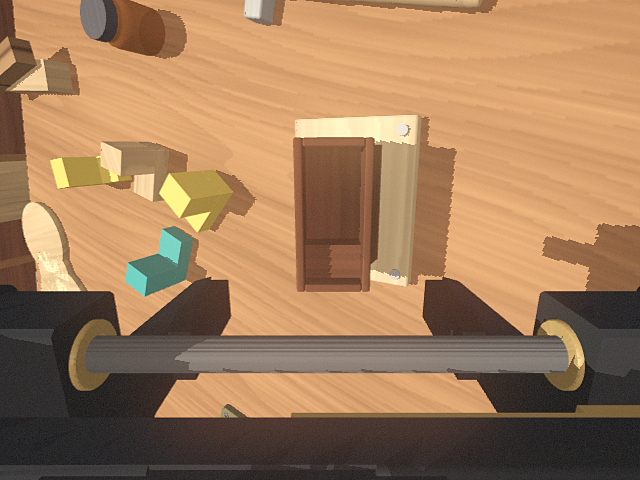

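The wrist view looks straight into the caddy. The rim's outer corners are at about (294,137), (374,138), (369,291) and (297,291), and the step is at the near end. I'll zoom in to read these more exactly.

```bash
python3 - <<'E'
import cv2,numpy as np
t=cv2.imread("pics/w1.png")
f=lambda x,y,w,h,k:cv2.resize(t[y:y+h,x:x+w],(w*k,h*k),interpolation=cv2.INTER_CUBIC)
o=np.hstack([np.vstack([f(280,125,50,37,8),f(280,270,50,37,8)]),np.vstack([f(340,125,50,37,8),f(340,270,50,37,8)])])
cv2.imwrite("pics/w1c.png",o)
E
```

```text
(no output)
```

View pics/w1c.png

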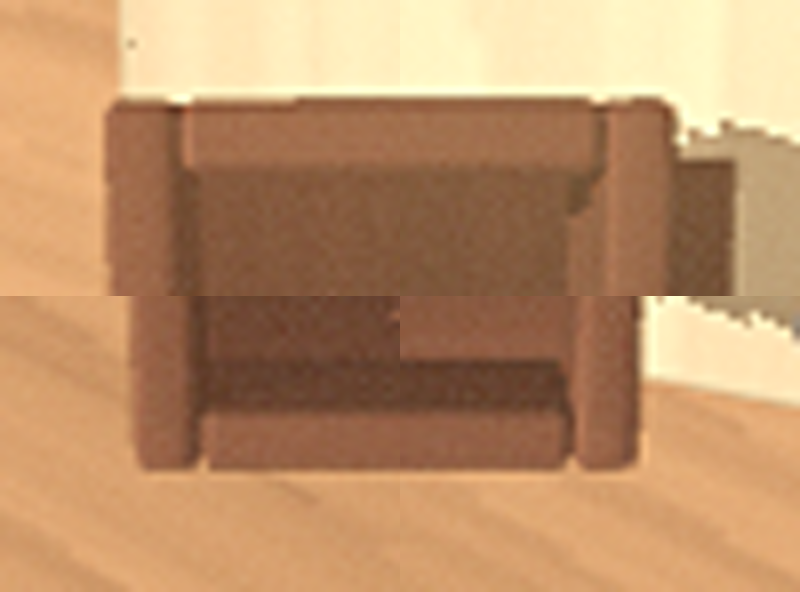

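```bash
python3 - <<'E'
from plant import r,cams
from h import *
np.set_printoptions(precision=4,suppress=True)
w=wrist(cams,r)
uv=np.array([(293.25,137.25),(374.4,137.25),(369.6,291.5),(296.5,291.5),(303,145.6),(365.6,145.6),(361.5,284.5),(305.3,284.5)])-.44
P=np.array([(35,-71),(-35,-71),(-35,71),(35,71),(27,-63),(-27,-63),(-27,63),(27,63)])/1e3
P=np.c_[P,np.full(8,.042)]
ok,rv,tv=cv2.solvePnP(P,uv,w["camera_matrix"],None)
M=np.eye(4);M[:3,:3]=cv2.Rodrigues(rv)[0];M[:3,3]=tv[:,0]
W=np.linalg.inv(w["camera_from_world"])@np.diag([1,-1,-1,1])@M
print(W)
x=W[:3,0];print("yaw",np.degrees(np.arctan2(-W[1,1],-W[0,1])),"tilt",np.degrees(np.arccos(W[2,2])))
# constrained: tilt 28, z .08, fit yaw,x,y
from scipy.optimize import least_squares
def pose(p):
    return R.from_euler('z',p[2]).as_matrix()@np.array([[0,-1,0],[np.cos(.4887),0,-np.sin(.4887)],[np.sin(.4887),0,np.cos(.4887)]]),np.array([p[0],p[1],.08])
def res(p):
    A,t=pose(p);return (proj(w,P@A.T+t)-uv).ravel()
q=least_squares(res,[.545,-.035,.26]);print(q.x,np.degrees(q.x[2]),np.round(q.fun.reshape(-1,2),1).tolist())
np.save("caddy.npy",q.x)
# elbow + saddle looks with top camera unaffected
E
```

```text
[[-0.2347 -0.9584  0.1627  0.5472]
 [ 0.8494 -0.2835 -0.4452 -0.0409]
 [ 0.4727  0.0337  0.8806  0.077 ]
 [ 0.      0.      0.      1.    ]]
yaw 16.480678292760548 tilt 28.290781390161268
[ 0.5493 -0.042   0.2704] 15.49238916753017 [[-0.7, -0.9], [1.1, -0.9], [0.4, 0.6], [-0.2, 0.7], [-0.8, 0.6], [0.2, 0.6], [0.3, -0.2], [-0.7, -0.2]]
```

```bash
python3 -m pendant '[[-0.4,[0,0,0],[-9.3,0,0]],[-0.4,[0,0,0],[-9.3,0,0]],[-0.4,[0,0,0],[-9.4,0,0]],[-0.4,[0,0,0],[0,0,7.7]],[-0.4,[0,0,0],[0,0,7.7]]]' >/dev/null
python3 -m pendant '[[-0.4,[-10,-56,5],[0,0,0]],[-0.4,[-10,-56,5],[0,0,0]],[-0.4,[-10,-56,5],[0,0,0]],[-0.4,[-10,-56,5],[0,0,0]],[-0.4,[-10,-56,5],[0,0,0]],[-0.4,[-10,-56,5],[0,0,0]],[-0.4,[-10,-56,5],[0,0,0]],[-0.4,[-6,-56,5],[0,0,0]]]'
python3 -m pendant '[[-0.4,[0,0,0],[0,0,0]]]' >/dev/null
python3 - <<'E'
from plant import r,cams
from h import *
s=r.get_state();w=wrist(cams,r);cv2.imwrite("pics/w2.png",w["img"][:,:,::-1])
print(s["clock"],s["tool_pos"],s["opening"],R.from_quat(s["eef_rot"]).as_matrix().round(4).tolist())
E
```

```text
clock: 3.68
tool_pos: [0.4932, 0.3205, 0.2239]
eef_rot: [1.0, 0.001, 0.001, -0.001]
contact_force: [1.8, 0.1, -0.2]
opening: 0.697
finger_force: 0.0
3.8 [0.49129234 0.32524323 0.22335684] 0.6980171700572253 [[0.9999, 0.0113, 0.0], [0.0113, -0.9999, 0.0054], [0.0001, -0.0054, -1.0]]
```

View pics/w2.png

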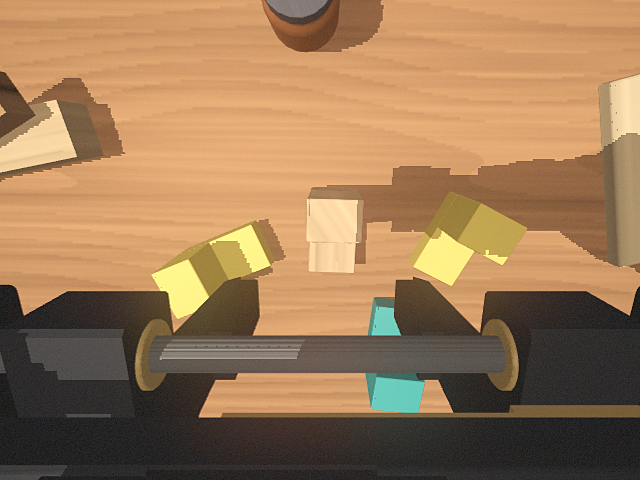

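The wrist view shows the heel's top face at about (307,197), (363,197), (362,241) and (308,241), with room between the yellow decoys for the fingers.

```bash
python3 - <<'E'
from plant import r,cams
from h import *
np.set_printoptions(precision=4,suppress=True)
w=wrist(cams,r);s=r.get_state()
g=cv2.cvtColor(w["img"],cv2.COLOR_RGB2HSV)
crop=g[180:280,285:385]
m=((crop[...,1]<105)&(crop[...,2]>150)).astype(np.uint8)
n,l,st,ce=cv2.connectedComponentsWithStats(m);i=1+st[1:,4].argmax();print(st[i])
for row in (190,200,210,220,230,238,250,260):
    x=np.where(l[row-180]==i)[0];print(row,x.min()+285 if len(x) else None,x.max()+285 if len(x) else None)
e=plane(w,[(307,197),(363,197),(362.3,241),(308,241)],.08);print(e,e.mean(0),yaw(e[1],e[0]),yaw(e[2],e[3]))
f=plane(w,[(309.5,272),(354.5,272)],.025);print(f)
print(s["tool_pos"],R.from_quat(s["eef_rot"]).as_matrix().round(3).tolist())
E
```

```text
[  16   20   56   74 3739]
190 None None
200 303 304
210 301 356
220 301 356
230 301 355
238 301 355
250 305 350
260 305 349
[[0.5175 0.3371 0.08  ]
 [0.5178 0.2907 0.08  ]
 [0.48   0.29   0.08  ]
 [0.4797 0.3365 0.08  ]] [0.4988 0.3136 0.08  ] 90.3811727125797 90.3895644566841
[[0.4308 0.3381 0.025 ]
 [0.4312 0.2911 0.025 ]]
[0.4939 0.3184 0.2235] [[1.0, 0.002, 0.001], [0.002, -1.0, 0.0], [0.001, -0.0, -1.0]]
```

```bash
python3 -m pendant '[[-0.4,[1.5,0,50],[0,0,0]],[-0.4,[0,0,50],[0,0,0]],[-0.4,[0,0,40],[0,0,0]],[-0.4,[0,0,25],[0,0,0]],[-0.4,[0,0,14],[0,0,0]],[-0.4,[0,0,0],[0,0,0]],[-0.4,[0,0,0],[0,0,0]]]' 35
python3 -m pendant '[[1,[0,0,0],[0,0,0]],[1,[0,0,0],[0,0,0]],[1,[0,0,0],[0,0,0]],[1,[0,0,0],[0,0,0]],[1,[0,0,0],[0,0,0]],[1,[0,0,0],[0,0,0]]]'
```

```text
clock: 4.78
tool_pos: [0.4975, 0.3172, 0.045]
eef_rot: [1.0, -0.001, 0.001, -0.0]
contact_force: [-0.1, -0.5, 0.4]
opening: 0.703
finger_force: 0.0
clock: 5.52
tool_pos: [0.4973, 0.3177, 0.0447]
eef_rot: [1.0, -0.001, 0.001, -0.001]
contact_force: [-1.2, -0.2, 6.3]
opening: 0.541
finger_force: 34.8
```

```bash
python3 -m pendant '[[1,[0,0,-10],[0,0,0]],[1,[0,0,-30],[0,0,0]],[1,[0,0,-50],[0,0,0]],[1,[0,0,-50],[0,0,0]],[1,[0,0,-45],[0,0,0]],[1,[0,0,0],[0,0,0]],[1,[0,0,0],[0,0,0]]]'
python3 -m pendant '[[1,[10,35,-3],[0,0,0]],[1,[15,55,-3],[0,0,0]],[1,[16,57,-3],[0,0,0]],[1,[16,57,-3],[0,0,0]],[1,[16,57,-3],[0,0,0]],[1,[16,57,-3],[0,0,0]],[1,[15,57,0],[0,0,0]],[1,[13,60,0],[0,0,0]]]'
python3 -m pendant '[[1,[0,0,0],[0,0,-5.2]],[1,[0,0,0],[0,0,-5.2]],[1,[0,0,0],[0,0,-5.1]],[1,[0,0,0],[7,0,0]],[1,[0,0,0],[7,0,0]],[1,[0,0,0],[7,0,0]],[1,[0,0,0],[7,0,0]],[1,[0,0,0],[0,0,0]]]'
python3 -m pendant '[[1,[0,0,0],[0,0,0]],[1,[0,0,0],[0,0,0]],[1,[0,0,0],[0,0,0]]]' >/dev/null
cat >> h.py <<'E'
def caddy():
    p=np.load("caddy.npy");a=np.radians(28)
    return R.from_euler('z',p[2]).as_matrix()@np.array([[0,-1,0],[np.cos(a),0,-np.sin(a)],[np.sin(a),0,np.cos(a)]]),np.array([p[0],p[1],.08])
def report(r):
    "TCP in caddy mm; rotation error vector (deg, tool axes) to the aligned pose"
    s=r.get_state();A,t=caddy();T=R.from_quat(s["eef_rot"]).as_matrix()
    D=np.c_[-A[:,1],-A[:,0],-A[:,2]]
    print(s["clock"],"caddy mm",((s["tool_pos"]-t)@A*1e3).round(1),"turn needed",np.degrees(R.from_matrix(T.T@D).as_rotvec()).round(2),"F caddy",(s["contact_force"]@A).round(1),"open",round(s["opening"]*88,1),"ff",s["finger_force"].round(1) if hasattr(s["finger_force"],"round") else s["finger_force"])
E
python3 - <<'E'
from plant import r,cams
from h import *
report(r);w=wrist(cams,r);cv2.imwrite("pics/w3.png",w["img"][:,:,::-1])
E
```

```text
clock: 6.4
tool_pos: [0.4957, 0.3164, 0.2279]
eef_rot: [1.0, -0.001, -0.001, 0.001]
contact_force: [-0.2, -0.1, -1.5]
opening: 0.538
finger_force: 34.8
clock: 7.4
tool_pos: [0.6121, -0.1193, 0.2443]
eef_rot: [1.0, -0.0, -0.002, -0.001]
contact_force: [0.8, 0.3, -1.0]
opening: 0.538
finger_force: 34.8
clock: 8.4
tool_pos: [0.6115, -0.1213, 0.2426]
eef_rot: [0.962, 0.127, -0.035, -0.24]
contact_force: [-0.4, -0.3, -1.7]
opening: 0.544
finger_force: 34.8
8.775 caddy mm [-1.000e-01 -4.150e+01  1.897e+02] turn needed [ 0.06 -0.02  0.06] F caddy [-0.7 -0.1 -1.4] open 48.0 ff 34.83833922073245
```

View pics/w3.png

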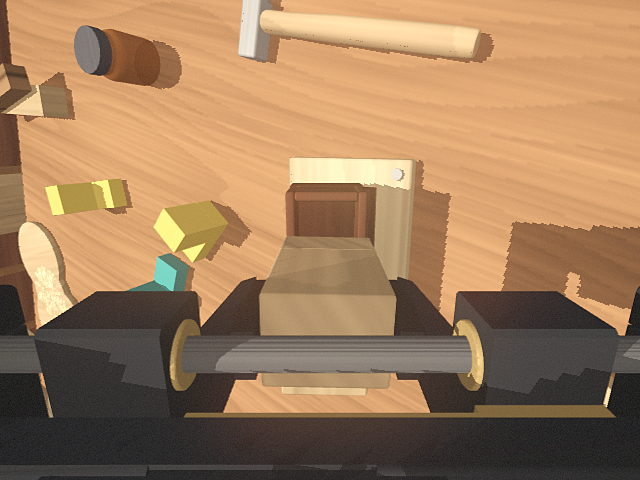

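The elbow is held level with the caddy. Its heel's top far edge is at about row 292, columns 262–395, and its bottom far edge is at row 237, columns 282–374. The caddy's far rim shows at rows 184–193, columns 287–370.

```bash
python3 - <<'E'
from plant import r,cams
from h import *
np.set_printoptions(precision=1,suppress=True)
w=wrist(cams,r);A,t=caddy()
s=r.get_state();tz=((s["tool_pos"]-t)@A)[2]
Ti=np.linalg.inv(w["camera_from_world"])
def cast(uv,zc):
    p=cv2.undistortPoints(np.float64(uv)[:,None],w["camera_matrix"],None)[:,0]
    d=np.c_[p[:,0],-p[:,1],-np.ones(len(p))]@Ti[:3,:3].T
    o=(Ti[:3,3]-t)@A;d=d@A
    return (o+d*((zc-o[2])/d[:,2])[:,None])*1e3
print("heel top",cast([(262,292),(395,292),(262,387),(391,387)],tz+.0353))
print("heel bottom",cast([(282,237.5),(374,237.5)],tz-.0447))
g=cv2.cvtColor(w["img"],cv2.COLOR_RGB2GRAY).astype(int)
print("col328 rows",g[176:205,328]);print("row220 cols",g[220,280:305],g[220,355:380])
print("col328",g[230:245,328],g[280:300,328],"row270",g[270,260:285],g[270,375:395])
E
```

```text
heel top [[ 20.8 -59.8 225.1]
 [-24.4 -59.8 225.1]
 [ 22.6 -22.1 225.1]
 [-24.9 -22.  225.1]]
heel bottom [[ 23.7 -57.7 145.1]
 [-28.1 -57.7 145.1]]
col328 rows [244 244 243 243 243 247 251  77  95  97 106  98 103 100 101  96 116 121
 127 123 120 125 124 115 111 105 101 107  98]
row220 cols [185 183 183 185 187 161 123 114 119 116 111 112 113  99  85  79  80  79
  90  96  94  92  92  93  98] [110 103 113 133 120 117 115 114 113 112  97  90  96  88  83  82  85  90
  84 102 155 168 165 163 163]
col328 [ 93  89  92  92  91  87  88 137 134 129 127 130 130 132 131] [136 139 139 140 138 142 134 131 131 132 130 131 131 128 149 161 161 162
 162 162] row270 [175 173 172 171 172 172 174 177 180 185 191 172 147 146 144 147 146 144
 144 146 145 146 145 141 142] [126 124 121 123 121 124 120 120 121 139 162 159 160 158 158 161 166 162
 170 166]
```

```bash
python3 - <<'E'
from plant import r,cams
from h import *
np.set_printoptions(precision=1,suppress=True)
w=wrist(cams,r);A,t=caddy()
s=r.get_state();tz=((s["tool_pos"]-t)@A)[2]
Ti=np.linalg.inv(w["camera_from_world"])
def cast(uv,zc):
    p=cv2.undistortPoints(np.float64(uv)[:,None],w["camera_matrix"],None)[:,0]
    d=np.c_[p[:,0],-p[:,1],-np.ones(len(p))]@Ti[:3,:3].T
    o=(Ti[:3,3]-t)@A;d=d@A
    return (o+d*((zc-o[2])/d[:,2])[:,None])*1e3
print("rim",cast([(328,182.7),(285.3,220),(293,220),(374.2,220),(365,220)],.042))
# heel edges from gray rows
g=w["img"].astype(int)
for row in (300,310,320): print(row,g[row,250:275].tolist()[::2],g[row,385:405].tolist()[::2])
print("heel bottom exact",cast([(328,236.7)],tz-.0447),cast([(328,293.7)],tz+.0353))
E
```

```text
rim [[ -3.1 -77.4  42. ]
 [ 33.4 -45.7  42. ]
 [ 26.8 -45.7  42. ]
 [-42.7 -45.7  42. ]
 [-34.9 -45.7  42. ]]
300 [[78, 57, 45], [76, 55, 43], [76, 56, 42], [72, 47, 38], [80, 59, 44], [187, 153, 111], [183, 151, 109], [186, 154, 112], [183, 149, 106], [186, 153, 109], [186, 153, 110], [185, 152, 110], [184, 147, 108]] [[182, 151, 109], [178, 147, 106], [178, 145, 105], [181, 150, 107], [180, 150, 109], [174, 143, 101], [55, 44, 37], [69, 56, 42], [67, 52, 40], [67, 51, 42]]
310 [[76, 57, 44], [74, 53, 47], [73, 52, 41], [76, 59, 47], [67, 51, 45], [186, 152, 109], [180, 145, 104], [181, 151, 108], [181, 148, 106], [184, 152, 113], [183, 150, 108], [184, 153, 113], [186, 153, 112]] [[182, 151, 109], [183, 151, 109], [180, 148, 108], [182, 152, 109], [178, 145, 106], [132, 104, 75], [62, 49, 44], [70, 57, 47], [67, 55, 47], [68, 55, 45]]
320 [[70, 56, 44], [71, 55, 49], [68, 54, 41], [59, 45, 37], [64, 49, 44], [175, 145, 103], [174, 142, 105], [173, 143, 101], [179, 148, 109], [181, 149, 110], [180, 147, 107], [181, 149, 108], [181, 147, 104]] [[182, 149, 107], [181, 148, 108], [183, 153, 112], [181, 148, 108], [184, 150, 113], [48, 37, 38], [67, 54, 42], [64, 49, 39], [67, 53, 42], [69, 50, 44]]
heel bottom exact [[ -2.5 -58.1 145.1]] [[ -1.9 -59.1 225.1]]
```

```bash
python3 -m pendant '[[1,[2,-1,20],[0,0,0]],[1,[0,0,30],[0,0,0]],[1,[0,0,25],[0,0,0]],[1,[0,0,15],[0,0,0]],[1,[0,0,0],[0,0,0]],[1,[0,0,0],[0,0,0]]]'
python3 - <<'E'
from plant import r,cams
from h import *
report(r);w=wrist(cams,r);cv2.imwrite("pics/w4.png",w["img"][:,:,::-1])
c=cams.snapshot("side");cv2.imwrite("pics/s4.png",c["img"][:,:,::-1])
E
```

```text
clock: 9.68
tool_pos: [0.6043, -0.0767, 0.1685]
eef_rot: [0.962, 0.13, -0.032, -0.239]
contact_force: [-0.2, -0.3, -1.0]
opening: 0.542
finger_force: 34.8
9.675 caddy mm [ -0.9 -43.8 100.7] turn needed [ 0.08 -0.13 -0.06] F caddy [-0.6  0.2 -0.7] open 47.7 ff 34.83850182965398
```

View pics/w4.png

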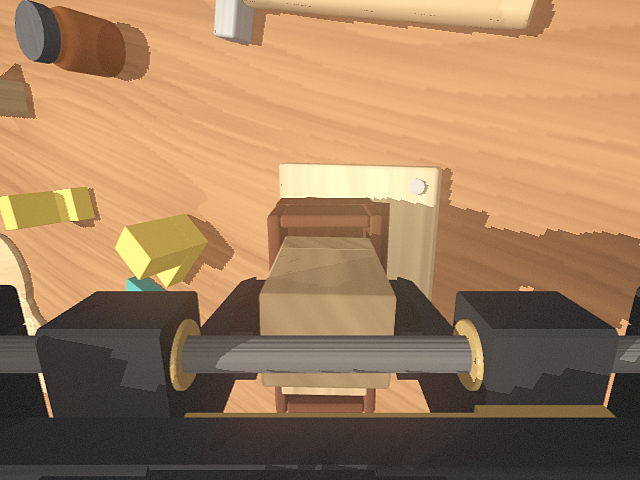

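The elbow's bottom edge (row 237, columns 282–374) sits over the opening. The rim's outer sides are at about columns 269 and 388.

```bash
cat >> h.py <<'E'
def castc(w,uv,zc):
    "wrist pixels onto caddy plane z=zc (mm), result in caddy mm"
    A,t=caddy();Ti=np.linalg.inv(w["camera_from_world"])
    p=cv2.undistortPoints(np.float64(uv)[:,None],w["camera_matrix"],None)[:,0]
    d=np.c_[p[:,0],-p[:,1],-np.ones(len(p))]@Ti[:3,:3].T@A
    o=(Ti[:3,3]-t)@A*1e3
    return o+d*((zc-o[2])/d[:,2])[:,None]
E
python3 - <<'E'
from plant import r,cams
from h import *
np.set_printoptions(precision=1,suppress=True)
report(r);w=wrist(cams,r)
g=cv2.cvtColor(w["img"],cv2.COLOR_RGB2GRAY).astype(int)
print(g[226:231,262:292].mean(0).round().astype(int),g[226:231,362:395].mean(0).round().astype(int))
print(g[190:245,318:338].mean(1).round().astype(int))
for u in(265,270,280,370,380,388): print(u,castc(w,[(u,228)],42)[0])
for v in(198,207,215,225,230): print(v,castc(w,[(328,v)],42)[0])
E
python3 -c "
import cv2;t=cv2.imread('pics/w4.png')[185:260,250:400];cv2.imwrite('pics/w4c.png',cv2.resize(t,(750,375),interpolation=cv2.INTER_CUBIC))"
```

```text
9.775 caddy mm [ -1.  -43.7 100.8] turn needed [ 0.1 -0.1 -0.1] F caddy [-1.2 -0.6 -1.8] open 47.8 ff 34.838403817266226
[194 193 193 194 194 166 126 125 124 122 121 121 117 117 113 111 101  94
  85  89  94  95  93  94  93  95 103 102 101 101] [102 114 115 114 115 114 113 113 131 132 130 127 124 126 123 122 122 117
 111 102  91  95  95  92  96  91 114 179 173 171 172 172 170]
[246 246 246 246 246 246 249 247  86 104 109 109 108 106 120 102 105 105
 104 105 105 104 104 101 101 111 124 124 127 127 127 127 126 125 126 123
 113 101 102 100 100  99  99  98  98  96  95 137 138 136 137 135 134 134
 135]
265 [ 34.9 -62.3  42. ]
270 [ 31.9 -62.3  42. ]
280 [ 25.9 -62.3  42. ]
370 [-28.1 -62.2  42. ]
380 [-34.1 -62.2  42. ]
388 [-38.9 -62.2  42. ]
198 [ -2.9 -80.3  42. ]
207 [ -2.9 -75.   42. ]
215 [ -2.9 -70.2  42. ]
225 [ -2.9 -64.1  42. ]
230 [ -2.9 -61.   42. ]
```

View pics/w4c.png

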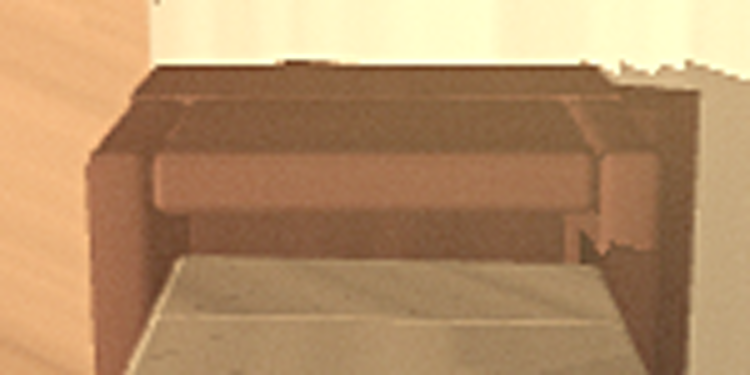

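```bash
python3 - <<'E'
from plant import r,cams
from h import *
np.set_printoptions(precision=1,suppress=True)
report(r);w=wrist(cams,r)
print(castc(w,[(286.5,237),(369.5,237.5)],56),castc(w,[(262,293.7),(395,293.7)],136),castc(w,[(280.4,228),(370,228),(268,228),(381.4,228)],42))
print(castc(w,[(280.4,228),(370,228),(268,228),(381.4,228)],45))
E
```

```text
9.825 caddy mm [ -0.9 -43.6 100.7] turn needed [ 0.1 -0.1 -0.1] F caddy [-0.2 -0.5 -1.6] open 48.1 ff 34.83854306861758
[[ 20.6 -60.3  56. ]
 [-26.  -59.9  56. ]] [[ 20.3 -61.4 136. ]
 [-24.9 -61.3 136. ]] [[ 25.7 -62.2  42. ]
 [-28.  -62.1  42. ]
 [ 33.2 -62.2  42. ]
 [-34.8 -62.1  42. ]]
[[ 25.3 -62.9  45. ]
 [-27.6 -62.8  45. ]
 [ 32.7 -62.9  45. ]
 [-34.3 -62.8  45. ]]
```

```bash
python3 -m pendant '[[1,[0,-1.5,0],[0,0,0]],[1,[0,0,10],[0,0,0]],[1,[0,0,10],[0,0,0]],[1,[0,0,10],[0,0,0]],[1,[0,0,10],[0,0,0]],[1,[0,0,0],[0,0,0]],[1,[0,0,0],[0,0,0]]]'
python3 - <<'E'
from plant import r,cams
from h import *
report(r)
E
```

```text
clock: 10.75
tool_pos: [0.5984, -0.0568, 0.1332]
eef_rot: [0.962, 0.13, -0.032, -0.24]
contact_force: [-0.1, 0.2, -0.8]
opening: 0.543
finger_force: 34.8
10.75 caddy mm [  0.9 -43.4  59.8] turn needed [ 0.02 -0.06 -0.06] F caddy [-0.1  0.  -0.8] open 47.8 ff 34.83847031369805
```

No contact on the way in, so I'll continue down gently.

```bash
python3 -m pendant '[[1,[0,0,6],[0,0,0]],[1,[0,0,4],[0,0,0]],[1,[0,0,2],[0,0,0]],[1,[0,0,0],[0,0,0]]]'
python3 -c "
from plant import r
from h import *
report(r)"
python3 -m pendant '[[1,[0,0,1.5],[0,0,0]],[1,[0,0,1],[0,0,0]],[1,[0,0,0],[0,0,0]],[1,[0,0,0],[0,0,0]]]'
python3 -c "
from plant import r
from h import *
report(r)"
```

```text
clock: 11.25
tool_pos: [0.5965, -0.0511, 0.1224]
eef_rot: [0.962, 0.13, -0.033, -0.24]
contact_force: [-0.8, 0.5, -1.3]
opening: 0.54
finger_force: 34.8
11.25 caddy mm [  1.1 -43.1  47.4] turn needed [-0.01 -0.02 -0.06] F caddy [-0.   0.7 -1.5] open 47.5 ff 34.83840795233846
clock: 11.75
tool_pos: [0.5964, -0.0501, 0.1204]
eef_rot: [0.962, 0.13, -0.032, -0.24]
contact_force: [-0.4, -0.1, -1.1]
opening: 0.541
finger_force: 34.8
11.75 caddy mm [  1.  -43.2  45.2] turn needed [ 0.01 -0.04 -0.06] F caddy [-0.5  0.4 -1. ] open 47.6 ff 34.838607385754585
```

```bash
python3 -m pendant '[[1,[0,0,1],[0,0,0]],[1,[0,0,1],[0,0,0]],[1,[0,0,0],[0,0,0]],[1,[0,0,0],[0,0,0]]]'
python3 -m pendant '[[1,[0,0,1],[0,0,0]],[1,[0,0,0.5],[0,0,0]],[1,[0,0,0],[0,0,0]],[1,[0,0,0],[0,0,0]]]'
python3 -c "
from plant import r
from h import *
report(r)"
```

```text
clock: 12.25
tool_pos: [0.5965, -0.0499, 0.1199]
eef_rot: [0.962, 0.13, -0.032, -0.239]
contact_force: [-1.2, -2.7, 7.8]
opening: 0.54
finger_force: 34.8
clock: 12.75
tool_pos: [0.5965, -0.0499, 0.1198]
eef_rot: [0.962, 0.13, -0.032, -0.239]
contact_force: [-2.4, -5.9, 14.5]
opening: 0.538
finger_force: 34.8
12.75 caddy mm [  0.9 -43.4  44.6] turn needed [ 0.06 -0.14 -0.08] F caddy [ 2.4  3.9 15.2] open 47.3 ff 34.82343357056379
```

```bash
python3 -m pendant '[[1,[1,0,-1.5],[0,0,0]],[1,[0.5,0,0],[0,0,0]],[1,[0,0,0],[0,0,0]],[-0.35,[0,0,0],[0,0,0]],[-0.35,[0,0,0],[0,0,0]],[-0.35,[0,0,0],[0,0,0]],[-0.35,[0,0,0],[0,0,0]]]'
python3 -m pendant '[[-0.35,[0,0,-15],[0,0,0]],[-0.35,[0,0,-30],[0,0,0]],[-0.35,[0,0,-45],[0,0,0]],[-0.35,[0,0,-30],[0,0,0]],[-0.35,[0,0,0],[0,0,0]],[-0.35,[0,0,0],[0,0,0]],[-0.35,[0,0,0],[0,0,0]]]'
python3 - <<'E'
from plant import r,cams
from h import *
report(r);w=wrist(cams,r);cv2.imwrite("pics/w5.png",w["img"][:,:,::-1])
t=cv2.imread('pics/w5.png')[180:420,220:440];cv2.imwrite('pics/w5c.png',cv2.resize(t,(550,600),interpolation=cv2.INTER_CUBIC))
E
```

```text
clock: 13.62
tool_pos: [0.5975, -0.0485, 0.1184]
eef_rot: [0.961, 0.13, -0.033, -0.24]
contact_force: [-0.1, -0.0, -1.0]
opening: 0.674
finger_force: 0.0
clock: 14.5
tool_pos: [0.6116, -0.1021, 0.2234]
eef_rot: [0.961, 0.13, -0.034, -0.24]
contact_force: [-0.1, 0.3, -0.5]
opening: 0.672
finger_force: 0.0
14.5 caddy mm [  1.5 -44.  161.6] turn needed [-0.1   0.11 -0.06] F caddy [ 0.1  0.  -0.6] open 59.2 ff 0.0
```

View pics/w5c.png

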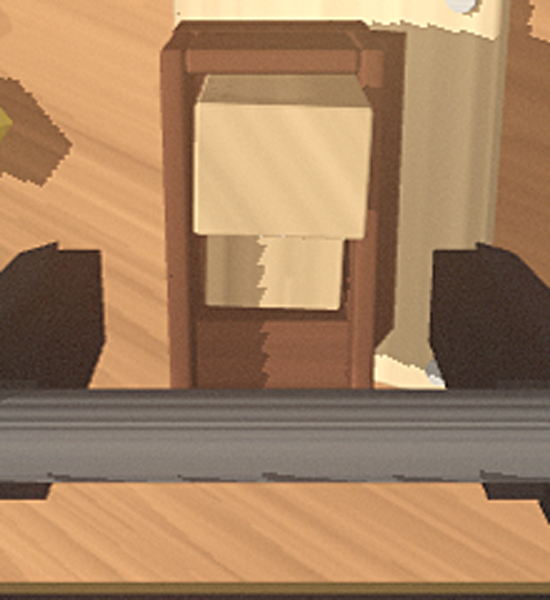

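The elbow lies down inside the caddy with its heel by the far wall: heel top at rows 222–275, foot end at row 304, just short of the step at 308. That uses up my ten pictures, so from here I'll measure numerically. Next is the saddle.

```bash
python3 - <<'E'
from plant import r,cams
from h import *
np.set_printoptions(precision=1,suppress=True)
w=wrist(cams,r);o=np.array([220,180])
px=lambda L:np.array(L)/2.5+o
print("rim in",castc(w,px([(187,72),(355,72),(195,300),(352,300)]),42))
print("heel top",castc(w,px([(197,100),(372,107),(193,233),(365,238)]),80))
print("foot end",castc(w,px([(206,303),(340,310)]),25))
E
python3 -m pendant '[[-0.45,[0,0,-10],[-9.3,0,0]],[-0.45,[0,0,0],[-9.3,0,0]],[-0.45,[0,0,0],[-9.4,0,0]],[-0.45,[0,0,0],[0,0,9.3]],[-0.45,[0,0,0],[0,0,9.3]],[-0.45,[0,0,0],[0,0,9.4]]]' >/dev/null
python3 -m pendant '[[-0.45,[-16,46,4],[0,0,0]],[-0.45,[-16,46,4],[0,0,0]],[-0.45,[-16,46,4],[0,0,0]],[-0.45,[-16,46,4],[0,0,0]],[-0.45,[-16,46,4],[0,0,0]],[-0.45,[0,0,0],[0,0,0]],[-0.45,[0,0,0],[0,0,0]],[-0.45,[0,0,0],[0,0,0]]]'
python3 - <<'E'
from plant import r,cams
from h import *
np.set_printoptions(precision=4,suppress=True)
w=wrist(cams,r);s=r.get_state();cv2.imwrite("pics/w6.png",w["img"][:,:,::-1])
T=R.from_quat(s["eef_rot"]).as_matrix();print(s["tool_pos"],"yaw",np.degrees(np.arctan2(T[1,0],T[0,0])))
P=np.array([(.483,-.312,.055)]);print("expected px",proj(w,P))
h=cv2.cvtColor(w["img"],cv2.COLOR_RGB2HSV);u,v=proj(w,P)[0].astype(int)
sub=h[v-70:v+70,u-70:u+70];m=((sub[...,1]<105)&(sub[...,2]>140)).astype(np.uint8)
for row in m[::5]: print(''.join('#' if x else '.' for x in row[::2]))
print(u-70,v-70)
E
```

```text
rim in [[ 24.9 -62.9  42. ]
 [-26.6 -62.9  42. ]
 [ 24.2  13.3  42. ]
 [-27.6  13.3  42. ]]
heel top [[ 19.  -62.4  80. ]
 [-27.5 -60.4  80. ]
 [ 20.9 -24.8  80. ]
 [-26.7 -23.3  80. ]]
foot end [[ 21.9  22.4  25. ]
 [-25.3  25.1  25. ]]
clock: 16.35
tool_pos: [0.4868, -0.3127, 0.2133]
eef_rot: [0.994, -0.108, 0.0, -0.001]
contact_force: [0.5, 0.7, 0.2]
opening: 0.723
finger_force: 0.0
[ 0.4867 -0.3128  0.2133] yaw -12.404645726657911
expected px [[325.9833 226.8741]]
......................................................................
......................................................................
......................................................................
......................................................................
......................................................................
.......................#########################......................
.......................#########################......................
.......................#########################......................
.......................######..##...##...#...##............
[... 668 characters left out ...]
.....##########################......................
.......................#########################......................
........................#######################.......................
......................................................................
......................................................................
......................................................................
......................................................................
......................................................................
......................................................................
......................................................................
255 156
```

```bash
python3 - <<'E'
from plant import r,cams
from h import *
np.set_printoptions(precision=4,suppress=True)
w=wrist(cams,r);s=r.get_state()
g=cv2.GaussianBlur(cv2.cvtColor(w["img"],cv2.COLOR_RGB2GRAY),(3,3),0).astype(int)
print("v175..",g[175:265,315:335].mean(1).round().astype(int))
h=cv2.cvtColor(w["img"],cv2.COLOR_RGB2HSV);m=(h[...,1]<105)&(h[...,2]>140)
for row in (183,190,193,210,215,220,225,230,235,240,250,256): 
    x=np.where(m[row,270:390])[0]+270; print(row,x.min() if len(x) else 0,x.max() if len(x) else 0)
for z,L in((.055,[(325,200),(325,240)]),(.03,[(325,180),(325,258)])): print(z,plane(w,L,z))
E
```

```text
v175.. [131 133 135 157 202 230 234 233 233 233 233 233 233 233 233 232 232 233
 234 229 207 180 168 162 147 136 135 138 162 206 228 229 228 227 225 224
 224 225 227 229 230 229 227 226 224 224 227 231 234 235 235 234 232 231
 231 231 230 229 229 229 230 230 230 231 232 233 234 234 234 233 231 230
 229 229 229 229 229 229 229 229 229 229 212 184 176 179 178 178 180 181]
183 299 349
190 300 349
193 300 349
210 298 351
215 298 351
220 298 350
225 298 350
230 298 350
235 299 350
240 299 350
250 301 348
256 301 348
0.055 [[ 0.5066 -0.3165  0.055 ]
 [ 0.4712 -0.3087  0.055 ]]
0.03 [[ 0.5211 -0.3196  0.03  ]
 [ 0.4466 -0.3032  0.03  ]]
```

```bash
python3 -m pendant '[[-0.45,[-2,-1,50],[0,0,0]],[-0.45,[0,0,50],[0,0,0]],[-0.45,[0,0,45],[0,0,0]],[-0.45,[0,0,28],[0,0,0]],[-0.45,[0,0,14],[0,0,0]],[-0.45,[0,0,0],[0,0,0]],[-0.45,[0,0,0],[0,0,0]]]' 35
python3 -m pendant '[[1,[0,0,0],[0,0,0]],[1,[0,0,0],[0,0,0]],[1,[0,0,0],[0,0,0]],[1,[0,0,0],[0,0,0]],[1,[0,0,0],[0,0,0]],[1,[0,0,0],[0,0,0]]]'
```

```text
clock: 17.32
tool_pos: [0.4848, -0.3136, 0.0275]
eef_rot: [0.994, -0.109, 0.001, 0.0]
contact_force: [-0.6, -0.3, 1.6]
opening: 0.728
finger_force: 0.0
clock: 18.08
tool_pos: [0.4845, -0.3132, 0.0272]
eef_rot: [0.994, -0.109, 0.001, 0.0]
contact_force: [0.1, 1.1, 6.6]
opening: 0.541
finger_force: 35.0
```

```bash
python3 -m pendant '[[1,[0,0,-10],[0,0,0]],[1,[0,0,-40],[0,0,0]],[1,[0,0,-60],[0,0,0]],[1,[0,0,-60],[0,0,0]],[1,[0,0,-35],[0,0,-7]],[1,[0,0,0],[0,0,-7]],[1,[0,0,0],[0,0,-7]],[1,[0,0,0],[0,0,-7]]]' >/dev/null
python3 -m pendant '[[1,[25,-38,0],[0,0,0]],[1,[30,-45,0],[0,0,0]],[1,[30,-45,0],[0,0,0]],[1,[29,-45,0],[0,0,0]],[1,[0,0,0],[7,0,0]],[1,[0,0,0],[7,0,0]],[1,[0,0,0],[7,0,0]],[1,[0,0,0],[7,0,0]]]'
python3 -m pendant '[[1,[0,0,0],[0,0,0]],[1,[0,0,0],[0,0,0]],[1,[0,0,0],[0,0,0]]]'
python3 - <<'E'
from plant import r,cams
from h import *
report(r)
E
```

```text
clock: 20.08
tool_pos: [0.5475, -0.1169, 0.2318]
eef_rot: [0.961, 0.13, -0.032, -0.241]
contact_force: [0.2, 0.8, -2.1]
opening: 0.54
finger_force: 35.0
clock: 20.45
tool_pos: [0.5477, -0.1145, 0.2322]
eef_rot: [0.961, 0.132, -0.032, -0.239]
contact_force: [0.6, 0.8, -2.3]
opening: 0.543
finger_force: 35.0
20.45 caddy mm [ 10.2  20.9 167. ] turn needed [0.07 0.   0.1 ] F caddy [-0.5 -0.8 -2.4] open 47.8 ff 34.99993085861206
```

```bash
python3 -m pendant '[[1,[1,10,10],[0,0,0]],[1,[0,0,20],[0,0,0]],[1,[0,0,12],[0,0,0]],[1,[0,0,0],[0,0,0]],[1,[0,0,0],[0,0,0]],[1,[0,0,0],[0,0,0]]]'
python3 - <<'E'
from plant import r,cams
from h import *
np.set_printoptions(precision=1,suppress=True,linewidth=150)
report(r);w=wrist(cams,r);cv2.imwrite("pics/w7.png",w["img"][:,:,::-1])
s=r.get_state();A,t=caddy();y0=((s["tool_pos"]-t)@A*1e3)
f=lambda p:(proj(w,np.array([p])/1e3@A.T+t))[0]
e=y0[2]-27.2
print("expect: far rim in",f((0,-63,42)),"out",f((0,-71,42)),"heel far",f((0,-61.5,80)),"heel near",f((0,-24,80)),"sad base top far",f((y0[0],y0[1]-39,e+30)),"bottom far",f((y0[0],y0[1]-39,e)),"upright top far",f((y0[0],y0[1]-20,e+55)))
g=cv2.cvtColor(w["img"],cv2.COLOR_RGB2GRAY).astype(int)
for a in(305,328,345):
  p=g[60:400,a-4:a+5].mean(1);d=np.diff(p);print(a,[(i+60,int(d[i])) for i in range(len(d)) if abs(d[i])>7])
E
```

```text
clock: 21.2
tool_pos: [0.5463, -0.1058, 0.19]
eef_rot: [0.962, 0.13, -0.032, -0.239]
contact_force: [0.9, 0.9, -2.2]
opening: 0.544
finger_force: 35.0
21.2 caddy mm [ -1.9  19.9 125.6] turn needed [ 0.1 -0.1 -0.1] F caddy [-0.5 -1.1 -2.2] open 47.9 ff 35.000087628141046
expect: far rim in [321.6 117.6] out [321.6 103.8] heel far [320.9 115.1] heel near [321.2 188.1] sad base top far [324.4 214. ] bottom far [324.6 202.5] upright top far [324.3 279.3]
305 [(93, 58), (105, -69), (106, -66), (107, 11), (115, 16), (116, 72), (186, -10), (187, -11), (188, -54), (189, 19), (215, 13), (216, 48), (259, -94), (260, 11), (280, 15), (281, 13), (334, -48), (335, -37), (338, 14), (339, 18), (340, -12), (341, -15), (342, 10), (343, 15), (344, 8), (346, -13), (348, 34), (349, -17), (350, -22), (351, 25), (352, 7), (370, -36), (372, 53), (374, 42), (375, -14)]
328 [(91, 66), (105, -68), (106, -69), (107, 12), (116, 43), (117, 48), (187, -18), (188, -16), (189, 21), (190, 7), (204, -33), (205, -34), (206, 7), (215, 15), (216, 48), (259, -98), (280, 16), (281, 12), (334, -49), (335, -40), (336, 7), (337, 7), (338, 14), (339, 16), (340, -9), (341, -19), (342, 11), (343, 16), (344, 8), (346, -14), (348, 36), (349, -18), (350, -20), (351, 24), (356, 7), (372, 28), (374, 39), (375, -17)]
345 [(90, 49), (105, -67), (106, -69), (107, 13), (117, 88), (188, -19), (189, -23), (190, 50), (204, -35), (205, -38), (215, 13), (216, 49), (248, -9), (249, -32), (250, -11), (259, -46), (280, 15), (281, 12), (334, -49), (335, -37), (336, 7), (338, 14), (339, 18), (340, -10), (341, -16), (342, 9), (343, 16), (344, 7), (346, -17), (348, 36), (349, -18), (350, -21), (351, 24), (354, -8), (369, -21), (370, -22), (372, 54), (375, 13), (376, 22)]
```

```bash
python3 -m pendant '[[1,[1,-2.5,0],[0,0,0]],[1,[0,0,12],[0,0,0]],[1,[0,0,14],[0,0,0]],[1,[0,0,12],[0,0,0]],[1,[0,0,0],[0,0,0]],[1,[0,0,0],[0,0,0]]]' >/dev/null
python3 -c "
from plant import r
from h import *
report(r)"
```

```text
22.0 caddy mm [ 0.7 19.1 87. ] turn needed [ 0.02 -0.05 -0.07] F caddy [-1.  -0.9 -0.9] open 47.6 ff 35.00002543441951
```

```bash
python3 -m pendant '[[1,[0,0,10],[0,0,0]],[1,[0,0,10],[0,0,0]],[1,[0,0,8],[0,0,0]],[1,[0,0,0],[0,0,0]],[1,[0,0,0],[0,0,0]]]' >/dev/null
python3 -c "
from plant import r
from h import *
report(r)"
python3 -m pendant '[[1,[0,0,3],[0,0,0]],[1,[0,0,2],[0,0,0]],[1,[0,0,0],[0,0,0]],[1,[0,0,0],[0,0,0]]]' >/dev/null
python3 -c "
from plant import r
from h import *
report(r)"
```

```text
22.625 caddy mm [ 0.8 19.1 59.1] turn needed [ 0.02 -0.05 -0.06] F caddy [-1.8  1.1 -1.6] open 47.4 ff 34.99994941055775
23.125 caddy mm [ 0.8 19.2 54. ] turn needed [ 0.01 -0.04 -0.06] F caddy [-0.4  0.4 -1.6] open 47.3 ff 35.00003599561751
```

```bash
python3 -m pendant '[[1,[0,0,1],[0,0,0]],[1,[0,0,0.7],[0,0,0]],[1,[0,0,0.6],[0,0,0]],[1,[0,0,0],[0,0,0]],[1,[0,0,0],[0,0,0]]]' >/dev/null
python3 -c "
from plant import r
from h import *
report(r)"
python3 -m pendant '[[1,[0,0,0.7],[0,0,0]],[1,[0,0,0.5],[0,0,0]],[1,[0,0,0],[0,0,0]],[1,[0,0,0],[0,0,0]]]' >/dev/null
python3 -c "
from plant import r
from h import *
report(r)"
```

```text
23.75 caddy mm [ 0.9 19.3 52.2] turn needed [ 0.01 -0.05 -0.07] F caddy [0.7 2.3 6.1] open 47.7 ff 35.00133851543069
24.25 caddy mm [ 0.8 19.3 52.2] turn needed [ 0.04 -0.08 -0.08] F caddy [ 2.1  4.1 13.8] open 47.4 ff 35.005607111379504
```

The saddle seated at exactly the predicted height. Now I'll release it and back off.

```bash
python3 -m pendant '[[1,[0,0,-1],[0,0,0]],[1,[0,0,0],[0,0,0]],[-0.35,[0,0,0],[0,0,0]],[-0.35,[0,0,0],[0,0,0]],[-0.35,[0,0,0],[0,0,0]],[-0.35,[0,0,0],[0,0,0]]]'
python3 -m pendant '[[-0.35,[0,0,-15],[0,0,0]],[-0.35,[0,0,-30],[0,0,0]],[-0.35,[0,0,-45],[0,0,0]],[-0.35,[0,0,-35],[0,0,0]],[-0.35,[0,0,0],[0,0,0]],[-0.35,[0,0,0],[0,0,0]],[-0.35,[0,0,0],[0,0,0]]]' >/dev/null
python3 - <<'E'
from plant import r,cams
from h import *
np.set_printoptions(precision=1,suppress=True,linewidth=150)
report(r);w=wrist(cams,r);A,t=caddy()
f=lambda p:(proj(w,np.array([p])/1e3@A.T+t))[0]
print("expect heel far",f((0,-61,80)),"near",f((0,-23.5,80)),"base far",f((0,-19,55)),"upr far",f((0,0,80)),"upr near",f((0,40,80)),"base near",f((0,59,55)),"rim near in",f((0,63.5,42)))
print("x edges at upright row:",f((24,10,80)),f((-24,10,80)))
g=cv2.cvtColor(w["img"],cv2.COLOR_RGB2GRAY).astype(int)
for a in(305,328,345):
  p=g[60:330,a-3:a+4].mean(1);d=np.diff(p);print(a,[(i+60,int(d[i])) for i in range(len(d)) if abs(d[i])>9])
v=int(f((0,10,80))[1])
for v in(v,int(f((0,-40,80))[1])):
  p=g[v-2:v+3,240:410].mean(0);d=np.diff(p);print(v,[(i+240,int(d[i])) for i in range(len(d)) if abs(d[i])>9])
E
```

```text
clock: 25.0
tool_pos: [0.537, -0.0695, 0.1257]
eef_rot: [0.961, 0.13, -0.033, -0.24]
contact_force: [-0.0, -0.5, -0.2]
opening: 0.675
finger_force: 0.0
25.875 caddy mm [  1.4  19.9 175.2] turn needed [-0.1  0.1 -0.1] F caddy [ 0.6  0.5 -1.1] open 59.0 ff 0.0
expect heel far [327.3 121.6] near [327.3 179.6] base far [327.2 182.4] upr far [327.3 213.6] upr near [327.3 267.6] base near [327.2 279.1] rim near in [327.2 278.3]
x edges at upright row: [293.3 227.5] [361.2 227.5]
305 [(98, -11), (99, 67), (112, -152), (113, 23), (121, 89), (177, -12), (178, -32), (179, -29), (180, 9), (182, 56), (183, 14), (207, -93), (213, 47), (214, 14), (265, -12), (266, -28), (267, 52), (268, -10), (277, -52), (278, -54), (279, 9), (286, 54)]
328 [(97, 53), (98, 12), (112, -155), (113, 24), (121, 29), (122, 62), (178, -21), (179, -52), (180, 10), (182, 54), (183, 13), (207, -94), (208, 9), (213, 50), (214, 11), (265, -13), (266, -36), (267, 50), (277, -53), (278, -60), (279, 13), (285, 9), (286, 64)]
345 [(95, -10), (96, 62), (112, -154), (113, 22), (122, 93), (179, -17), (180, -55), (181, 14), (182, 56), (183, 12), (207, -99), (208, 10), (213, 50), (214, 13), (265, -15), (266, -36), (267, 51), (277, -54), (278, -60), (279, 11), (285, 10), (286, 68), (287, -9)]
227 [(285, -37), (286, -27), (293, -10), (294, -12), (298, 78), (299, 80), (300, -29), (365, -49), (366, -65), (367, 9), (377, 20), (378, 62)]
154 [(283, -54), (284, -11), (291, -10), (292, -10), (293, -11), (295, 36), (296, 84), (297, 15), (298, -18), (366, -42), (367, -66), (380, 22), (381, 61)]
```

All measured edges match the seated position to within about a pixel in y, and the gripper is well clear. Handing in.

```bash
python3 -c "
from plant import r
print(r.finish_job())"
```

```text
the job is handed in; nothing more can be done
None
```

Both cauls are in the caddy, elbow first with its heel within about 2 mm of the end wall away from the step, then the saddle level on the foot and step; I handed the job in at about 26 s, with the jar, brush and hammer not approached.

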